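# Wedge a rocking brazing hearth steady

### The job

The small brazing hearth rocks because the rusty screw foot at its near left corner has seized too short. With the fingertips, lifting nothing, push the steel wedge along the bench, thin end first, under that foot until the hearth no longer rocks, without shoving or jacking up the hearth or knocking the things around. Test it by pressing down lightly but firmly on the bare tray corner above that foot, and finish while still pressing there, hands off the wedge, with the hearth level and steady on it.

Things in the scene. Friction and masses are not known exactly. Their poses are not given: they have to be found in the camera images.
- hearth: brazing hearth: dark steel tray 148 x 204 mm on four 25 mm angle legs, about 2.6 kg, loose on the bench. Origin: bench level under its centre; x from its open front to the rear splash back, y to its left, z up. Tray floor top at 56 mm, no rim in front or at left; 45 mm splash backs at rear and right. A light brown brick (101 x 121 x 57 mm) is fixed on its rear right part. The legs' soles are 23 mm up
- short_foot (a point): centre of the underside of the rusty seized screw foot (round pad 25 mm across, 6.5 mm thick), at the hearth's front left corner, hearth x -60, y +88 mm. The three bright feet stand on the bench; this one hangs 7 to 12 mm above it (unknown) until the corner is pressed: about 2 to 4.5 N there tips the hearth onto it
- corner (a point): point on the bare tray floor straight above the seized foot, 56 mm above the bench (hearth x -60, y +88 mm), where the test press goes; 14 mm from both tray edges
- wedge: dark steel wedge lying flat, 28 mm wide, 85 mm long, about 0.19 kg. Origin: centre of its underside. Its flat upright thick end (24 mm high) is at its +y, its thin end (4 mm) at -y; the top slopes evenly between. It starts left of the seized foot, thin end roughly toward it, 15 to 45 mm clear of the pad, out of line by up to 12 mm and 0.2 rad. Sliding it takes 1 to 2 N, jacking the hearth up over 10 N
- thin_end (a point): middle of the wedge's thin end, 2 mm above its underside
- thick_end (a point): middle of the wedge's thick end face, 12 mm above its underside: the face to push on
- bush: bystander: loose dark flanged bush, 42 mm across and 30 mm high, standing on the hearth's brick. Origin: centre of its underside
- rivet: bystander: loose copper rivet standing on its head, 22 mm across and 41 mm high, on the bench behind the wedge. Origin: centre of its underside
- strip: bystander: loose grey flat steel piece, 20 x 60 x 10 mm, lying on the front right part of the hearth's tray. Origin: centre of its underside, its length along its y
There are look-alikes about, which are no part of the job. Of the things that look like the wedge, the middle-sized one is meant.

How it is judged (in metres and radians):
At the end, for the whole second after the job is handed in: Fingers press the tray within 5 cm of the corner point at 4 to 25 N, off the wedge; wedge flat, thin end within 40 mm of the pad's centre, bearing over 1 N; hearth level to 0.018 rad, at rest, moved under 15 mm (corner 20); bush, rivet upright, within 30 and 15 mm of the start, strip 20 (angle between hearth's own z axis and vertical below 0.018 rad and contact force between wedge and hearth above 1 N and horizontal distance between thin_end and short_foot below 0.04 m and contact force between the fingers and hearth between 4 and 25 N and horizontal distance between the grasp point and corner below 0.05 m and height (world z) of wedge below 0.003 m and angle between wedge's own z axis and vertical below 0.05 rad and contact force between the fingers and wedge below 0.2 N and distance of each of hearth, rivet from where it was at the start of the episode below 0.015 m and distance of each of corner, strip from where it was at the start of the episode below 0.02 m and linear speed of each of hearth, wedge below 0.01 m/s and height (world z) of bush above 0.105 m and angle between each of bush, rivet's own z axis and vertical below 0.1 rad and distance of bush from where it was at the start of the episode below 0.03 m); the arm keeps its last pose, push and grip.
It fails at once if the wedge is lifted off the bench or tipped up (height (world z) of wedge above 0.008 m or angle between wedge's own z axis and vertical above 0.2 rad).
It fails at once if the hearth is lifted or tipped over (height (world z) of hearth above 0.012 m or angle between hearth's own z axis and vertical above 0.16 rad).
It fails at once if the hearth is shoved along the bench (distance of hearth from where it was at the start of the episode above 0.025 m).
It fails at once if the hearth is hit or pressed hard (over 45 N) (contact force between the fingers and hearth above 45 N).
It fails at once if the bush falls, slides away or is lifted, or the rivet or strip is knocked over or shifted (angle between any of bush, rivet's own z axis and vertical above 0.4 rad or height (world z) of bush below 0.09 m or height (world z) of bush above 0.14 m or distance of rivet from where it was at the start of the episode above 0.02 m or distance of strip from where it was at the start of the episode above 0.03 m or distance of bush from where it was at the start of the episode above 0.045 m).
It also fails if it takes over 48 s, if anything falls off the work surface, if the arm or the gripper's body presses on something with over 40 N, if the wrist force passes 120 N, or if a joint passes its speed limit or range.

### The arm

A 6-joint arm with a two-finger parallel gripper is mounted at the origin on the work surface; the furniture and walls round the work are solid. World frame = base frame: x ahead of the robot, y to its left, z up, the work surface at z = 0. Lengths are in mm, angles in rad, forces in N, time in s.
With the tool pointing down it reaches from about 425 to 950 mm from the base axis. Payload 3.5 kg.
Tool frame: the origin (TCP) lies on the centre line of the jaws, within the pads' length; the fingertips stand manip.finger_overhang ahead of it and the grasp point (between the pads) lies 3 mm ahead of it (manip.finger_overhang is the distance from the TCP to the fingertips, in mm); z points along the fingers, y is the line along which they close (so a half turn about z gives the same grasp; the last joint's range is limited). The gripper opens to 85 mm and grips with 20 to 120 N. Pads are 22 mm wide; open, the fingers measure 114 mm over their backs; the gripper's body (76 mm by 85 mm) begins 54 mm behind the grasp point. The pads swing forward as they close: fully open they stand 13 mm farther back than shut.
Start: joints at [-1.345, 0.286, 1.577, -0, 1.279, -0.15], TCP at [247.758, -627.871, 253.325] pointing down, gripper open.
Joint ranges: [-2.77, 2.77], [-0.9, 2.22], [0.21, 2.48], [-1.53, 4.67], [0.24, 2.81], [-2.84, 2.84]. Speed limits (rad/s): [2.79, 2.79, 3.14, 3.14, 3.14, 3.14].

### API

Orientations are given as a rotation vector (axis times angle).
In Python, from cell import manip, cams, ticket gives the robot as it stands.
- The arm moves only by the tool play_rows, never from a script. Its argument "deltas" is a list of rows, each an object with "dp": the shift along the world's x, y, z in units of 30 mm (1.0 is 30 mm), a list of three; "spin": the turn about the world's z in units of 6 degrees (1.0 is 6 degrees). A call has 1 to 20 rows; each row shifts and turns the commanded pose from where the row before left it; what a row does not reach is not made up. A row lasts 1/12 s, in which the tool goes at most 41.7 mm and 7.16 degrees, less where a joint would pass 70% of its speed; a pose out of reach is approached as far as the arm can. A call is refused whole if a number of a shift passes 1 or a number of a turn 1, either way. A call with a gripper value outside its range is refused whole. "hand" is the gripper command: -1 is shut, 1 is fully open, values between are in proportion, set as the call begins (left out, the last holds). The fingers move at their own pace and stop on an object; the grip force is fixed at half the most. Time passes only in rows, so rows that do not move let the fingers close. It gives the time, the measured TCP pose, the force, the opening and the grip force at its end, in the units of the state.
- manip.sense(): the state, without advancing time (a new reading comes with each control period).
- cams.snapshot(name): name is "side" or "top"; returns a dict with "color" (384x512x3 uint8, red, green, blue), "camera_matrix" (3x3 intrinsics, pixels), "eye" and "orientation" of the camera in the world. Camera axes: x right, y down, z forward; pixel columns grow to the right and rows downward; lengths in mm; the calibration is good to about 2 mm. A picture is of the moment at which its call begins. There is no depth.
- ticket.hand_in(): hands the job in; it is judged then, once.
The state is a dict: "time_s": time; "joint_positions": joint angles; "joint_velocities": joint speeds; "joint_efforts": joint torques, N m; "tcp_pos": TCP position; "ee_rot": TCP orientation; "force": force on the tool from outside, world axes, zero at the start; "moment": the same for the moment, N m; "finger_gap": finger opening in mm; "grip_force": force on a finger pad.
Only numpy, scipy, OpenCV 4.12 (cv2) and the standard library are available. Lean on these libraries where they do the work, as an engineer would, in place of code of your own. Each camera call takes 0.05 s, during which the arm holds its last target. There are 200 camera calls.

## Working session

There is one attempt and no reset: what is moved stays moved. The work goes in short steps, Python scripts to look and compute and a tool call to move; the robot and the scene stay as the last step left them, time stands still between calls to the robot, and variables do not carry over. Pictures are saved under pics/ and viewed, at most 10 in all, crops included, and the job is handed in when it is done.

Besides the shell and the picture viewer there is one more tool, called after "Call:" in YAML: its name, and indented under it one key for each argument. play_rows: Moves the arm, as the interface text tells. Its arguments: {"type":"object","properties":{"deltas":{"type":"array"},"hand":{"type":"number"}},"required":["deltas"]}

```bash
mkdir -p pics; ls; cat > h.py <<'E'
import numpy as np, cv2
from cell import manip, cams, ticket
def snap(n,f=None):
    s=cams.snapshot(n)
    if f: cv2.imwrite('pics/'+f,s['color'][:,:,::-1])
    return s
from scipy.spatial.transform import Rotation as R
def rot(s):
    o=np.array(s['orientation'],float)
    return o if o.shape==(3,3) else R.from_rotvec(o).as_matrix()
def ray(s,u,v,z):
    d=rot(s)@np.linalg.solve(np.array(s['camera_matrix']),[u,v,1.]); e=np.array(s['eye'],float)
    return (e+d*(z-e[2])/d[2]).round(1)
def proj(s,p):
    q=np.array(s['camera_matrix'])@(rot(s).T@(np.array(p,float)-np.array(s['eye'])))
    return (q[:2]/q[2]).round(1)
E
python3 - <<'E'
from h import *
for n in('top','side'):
    s=snap(n,n+'0.png'); print(n,s['eye'],s['orientation'],s['camera_matrix'])
print(manip.sense(),manip.finger_overhang)
E
```

```text
pics
top [ 329.97197091   77.44953146 1050.513486  ] [-2.1365851   2.10215093 -0.19382567] [[382.46821839   0.         256.19661294]
 [  0.         382.46821839 196.60962739]
 [  0.           0.           1.        ]]
side [ 391.124912   -757.70634949  590.1262987 ] [-2.10270223  0.15151281 -0.12220557] [[391.20889483   0.         256.58154543]
 [  0.         391.20889483 187.94999846]
 [  0.           0.           1.        ]]
{'time_s': 0.1, 'joint_positions': array([-1.34499066e+00,  2.87116930e-01,  1.57801832e+00, -4.93639553e-06,
        1.27858264e+00, -1.50010864e-01]), 'joint_velocities': array([-0.00037555, -0.00131062, -0.00392134,  0.00119314, -0.00176422,
        0.00058235]), 'joint_efforts': array([ 4.40485410e-04, -4.07295513e+01, -2.93698668e+01, -1.81475434e-04,
        3.42116829e-03, -3.15972869e-06]), 'tcp_pos': array([ 247.64465338, -627.35268776,  252.06551297]), 'ee_rot': array([-3.08420503e+00, -5.86468825e-01,  1.33810180e-04]), 'force': array([ 0.04279528, -0.17546742, -0.16413076]), 'moment': array([-0.01598935, -0.01920874, -0.01267329]), 'grip_force': 0.0, 'finger_gap': 85.42231763699267} 22.0
```

View pics/top0.png

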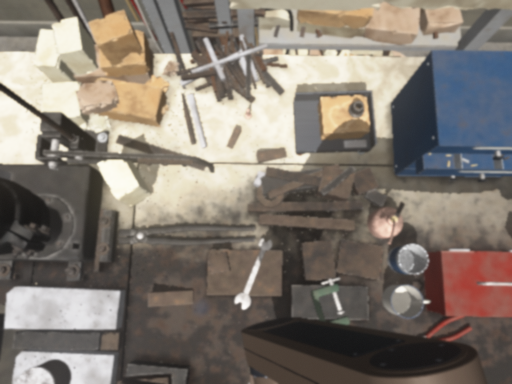

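View pics/side0.png

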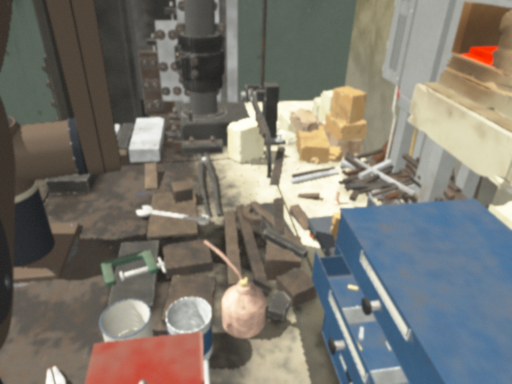

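```bash
python3 - <<'E'
from h import *
im=cv2.imread('pics/top0.png'); c=im[80:180,165:385]
cv2.imwrite('pics/c1.png',cv2.resize(c,None,fx=3.6,fy=3.6,interpolation=cv2.INTER_CUBIC))
s=snap('top')
for p in[(300,150),(271,155),(234,136),(195,120)]:print(p,ray(s,*p,0))
t=snap('side')
for q in [(700,110,0),(700,110,56)]: print(proj(t,q))
E
```

```text
(300, 150) [668.4 -37.1   0. ]
(271, 155) [652.3  45.7   0. ]
(234, 136) [707.6 153.    0. ]
(195, 120) [754.8 267.8   0. ]
[311.8 205.8]
[313.8 188.4]
```

View pics/c1.png

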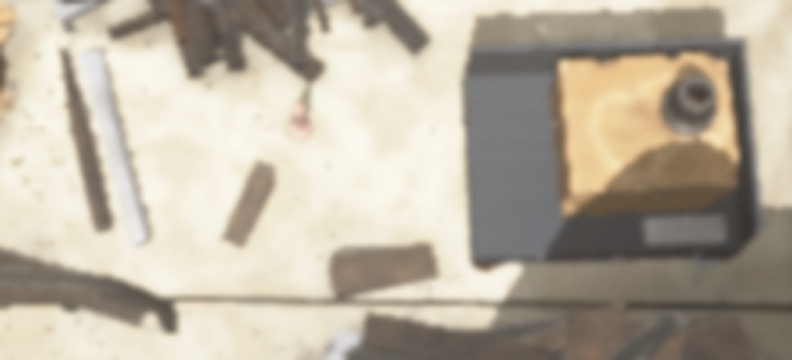

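```bash
python3 - <<'E'
from h import *
s=snap('top');t=snap('side')
for q in [(668,-37,0),(668,-37,56),(652,46,0),(652,88,24),(652,4,0),(652,4,4)]: print(q,proj(t,q))
S=8
a=cv2.resize(s['color'][138:170,250:310,::-1],None,fx=S,fy=S,interpolation=cv2.INTER_CUBIC)
b=cv2.resize(t['color'][195:255,280:345,::-1],None,fx=S,fy=S,interpolation=cv2.INTER_CUBIC)
o=np.zeros((600,800,3),np.uint8); 
a=cv2.resize(a,(400,214)); b=cv2.resize(b,(400,370)); o[:214,:400]=a;o[:370,400:]=b
o[220:534,:400]=cv2.resize(s['color'][100:210,120:260,::-1],(400,314))
cv2.imwrite('pics/c2.png',o)
g=s['color'].astype(int); m=(g.sum(2)<390).astype(np.uint8); m[:, :255]=0;m[:,291:]=0;m[:146]=0;m[165:]=0
for r in range(146,165): print(r,' '.join('%3d'%(v//3) for v in g[r,255:300].sum(1)))
E
```

```text
(668, -37, 0) [315.8 239.6]
(668, -37, 56) [318.3 220.8]
(652, 46, 0) [300.8 220.4]
(652, 88, 24) [297.6 203.9]
(652, 4, 0) [305.1 230. ]
(652, 4, 4) [305.2 228.7]
146 226 223 221 223 226 227 227 229 229 229 230 229 229 229 230 230 230 229 226 224 221 221 220 220 217 214 213 214 215 219 225 231 234 236 237 238 238 237 233 216 167 127 119 121 121
147 227 226 225 224 223 221 219 219 219 219 218 218 217 216 216 217 217 215 213 211 209 208 207 204 195 183 177 174 179 194 214 226 231 234 236 236 237 237 233 216 169 127 118 121 120
148 228 226 223 217 206 192 185 185 184 184 183 180 179 178 178 179 177 175 174 173 171 169 167 162 154 144 138 136 140 162 197 221 230 233 235 236 237 237 234 219 174 128 118 120 120
149 227 221 208 188 172 160 154 153 152 148 144 144 143 142 141 140 138 136 136 134 132 130 130 130 127 125 124 123 126 146 185 217 228 232 234 236 237 237 236 223 182 134 118 120 119
150 223 210 179 154 144 139 138 137 135 130 128 126 127 125 125 125 125 125 123 122 120 119 119 120 122 121 122 122 124 139 175 211 226 231 233 233 235 237 236 224 184 134 116 117 115
151 216 195 158 
[... 1859 characters left out ...]
 131 142 154 166 177 191 203 210 215 220 223 224 226 228 230 230 229 225 224 225 221 218 225 230 231 233 233 234 234 234 233 233 234 235 235 235 236
162 190 181 162 129 112 112 121 134 152 171 181 188 193 201 207 211 212 213 213 212 212 215 218 218 217 215 214 211 201 198 208 214 216 218 219 220 220 220 222 222 223 223 220 220 224
163 154 149 139 126 122 124 130 137 149 159 164 165 166 168 170 171 172 171 170 168 167 170 173 173 171 170 169 166 158 154 162 166 169 170 171 173 174 177 181 185 186 185 181 180 186
164 162 159 159 158 159 158 159 160 162 163 162 160 158 159 159 160 160 161 158 156 156 157 158 156 153 151 152 154 155 156 158 158 158 159 163 163 165 168 171 174 173 171 166 160 160
```

View pics/c2.png

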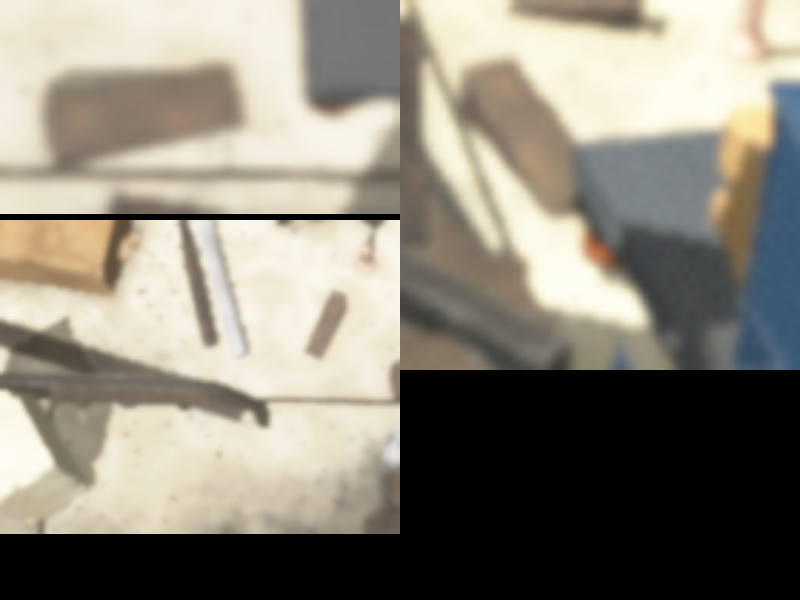

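```bash
python3 - <<'E'
from h import *
s=snap('top'); g=s['color'].astype(int).sum(2)//3
print('left edge'); L=[]
for r in range(100,152,4):
    row=g[r,285:305]; k=np.argmin(np.diff(row)); 
    L.append((285+k+.5,r))
L=np.array(L);print(L.tolist())
W=[ray(s,u,v,56) for u,v in L]; print(W[0],W[-1])
F=[]
for u in range(299,320,3):
    k=np.argmax(np.diff(g[146:162,u])); F.append((u,146+k+.5))
print(F,[ray(s,u,v,56) for u,v in F])
print('hearth corner',ray(s,295.3,153.5,56))
print('wedge low edge z0'); 
for p in [(265,160.7),(270,159.8),(275,158.6),(280,157.9),(284,157)]: print(ray(s,*p,0))
print('thin corner low',ray(s,285.5,156.7,0),'thin top back',ray(s,284.7,147.8,4), 'thin mid',ray(s,286,152.5,4))
print('thick mid top',ray(s,256.7,155,24),'back top',ray(s,258,148.5,24))
print('rivet base',ray(s,247.5,116,0))
c=s['color'][105:122,238:258].astype(int); print((c[:,:,0]-c[:,:,2]))
E
```

```text
left edge
[[293.5, 100.0], [292.5, 104.0], [292.5, 108.0], [293.5, 112.0], [293.5, 116.0], [293.5, 120.0], [293.5, 124.0], [293.5, 128.0], [294.5, 132.0], [294.5, 136.0], [294.5, 140.0], [294.5, 144.0], [294.5, 148.0]]
[795.  -13.6  56. ] [655.8 -16.1  56. ]
[(299, np.float64(154.5)), (302, np.float64(153.5)), (305, np.float64(152.5)), (308, np.float64(152.5)), (311, np.float64(152.5)), (314, np.float64(152.5)), (317, np.float64(152.5))] [array([637.6, -28.2,  56. ]), array([640.6, -36.4,  56. ]), array([643.5, -44.5,  56. ]), array([643.6, -52.6,  56. ]), array([643.8, -60.7,  56. ]), array([643.9, -68.8,  56. ]), array([644. , -76.9,  56. ])]
hearth corner [640.3 -18.2  56. ]
wedge low edge z0
[635.1  62.6   0. ]
[638.   48.4   0. ]
[641.8  34.2   0. ]
[644.1  20.    0. ]
[646.9   8.6   0. ]
thin corner low [647.9   4.3   0. ] thin top back [673.    6.9   4. ] thin mid [659.1   3.2   4. ]
thick mid top [644.3  86.3  24. ] back top [663.3  83.   24. ]
rivet base [769.4 115.3   0. ]
[[23 19 18 19 19 18 19 19 20 25 32 31 29 30 21 17 16 17 17 18]
 [25 21 19 19 19 18 18 18 21 27 33 30 2
[... 269 characters left out ...]
14 14]
 [21 20 21 21 21 23 25 34 42 45 48 43 38 36 27 22 19 18 16 15]
 [20 19 21 22 23 25 28 37 46 48 46 43 39 38 30 27 23 19 17 15]
 [19 20 21 24 24 28 32 43 46 48 47 43 41 41 32 29 25 22 18 16]
 [19 22 24 24 25 29 35 43 49 49 49 47 46 43 35 29 27 23 19 17]
 [20 21 23 22 24 29 36 39 42 49 51 51 50 44 36 31 28 25 21 18]
 [18 18 18 19 20 26 34 38 38 42 45 47 47 43 35 30 28 25 22 19]
 [17 17 16 17 18 21 29 35 37 37 38 42 42 36 31 28 28 26 24 20]
 [17 18 17 17 17 19 23 28 34 36 37 37 34 30 26 26 27 26 23 20]
 [19 19 18 18 19 19 20 23 27 29 30 29 26 23 23 24 25 25 23 21]
 [21 22 22 22 20 20 20 21 21 22 22 22 20 20 20 20 22 22 20 19]
 [22 24 25 25 24 23 22 22 20 19 19 19 18 18 18 18 19 18 19 17]]
```

Top view: three look-alikes for the wedge. The small one is at (234,136), about 65x18 mm. The middle one is at (271,155), about 85x28 mm. The large one is at (170,298), about 120x40 mm. The middle one fits: it is 85x28 mm and left of the rusty foot. The enlarged crop confirms it: its thin end points at the orange-rusty pad under the tray's front left corner. Foot ≈ (657,-30), thin end ≈ (659,3), thick end ≈ (644,86), yaw ≈ 0.18.

Call:
play_rows:
  deltas:
    - {"dp": [0.2, 0.5, 0.7], "spin": -0.18}
    - {"dp": [0.37, 0.88, 0.3], "spin": -0.18}
    - {"dp": [0.37, 0.88, 0.3], "spin": -0.18}
    - {"dp": [0.37, 0.88, 0.3], "spin": -0.18}
    - {"dp": [0.37, 0.88, 0.3], "spin": -0.18}
    - {"dp": [0.37, 0.88, 0.3], "spin": -0.18}
    - {"dp": [0.37, 0.88, 0.2], "spin": -0.18}
    - {"dp": [0.37, 0.88, 0], "spin": -0.18}
    - {"dp": [0.37, 0.88, 0], "spin": -0.18}
    - {"dp": [0.37, 0.88, 0], "spin": -0.18}
    - {"dp": [0.37, 0.88, 0], "spin": -0.18}
    - {"dp": [0.37, 0.88, 0], "spin": -0.18}
    - {"dp": [0.37, 0.88, 0], "spin": -0.18}
    - {"dp": [0.37, 0.88, 0], "spin": -0.18}
    - {"dp": [0.37, 0.88, 0], "spin": -0.18}
    - {"dp": [0.37, 0.88, 0], "spin": -0.18}
    - {"dp": [0.37, 0.88, 0], "spin": -0.18}
    - {"dp": [0.37, 0.88, 0], "spin": -0.18}
    - {"dp": [0.37, 0.88, 0], "spin": -0.18}
    - {"dp": [0, 0, 0], "spin": -0.18}
  hand: -1

```text
time_s: 2.02
tcp_pos: [454.5, -134.0, 325.6]
ee_rot: [-3.14, -0.004, -0.002]
force: [0.1, -0.4, -0.5]
finger_gap: -0.3
grip_force: 0.0
```

Call:
play_rows:
  deltas:
    - {"dp": [0.52, 0.75, 0], "spin": 0}
    - {"dp": [0.52, 0.75, 0], "spin": 0}
    - {"dp": [0.52, 0.75, 0], "spin": 0}
    - {"dp": [0.52, 0.75, 0], "spin": 0}
    - {"dp": [0.52, 0.75, -0.6], "spin": 0}
    - {"dp": [0.52, 0.75, -0.8], "spin": 0}
    - {"dp": [0.52, 0.75, -0.9], "spin": 0}
    - {"dp": [0.52, 0.7, -1], "spin": 0}
    - {"dp": [0.5, 0.5, -1], "spin": 0}
    - {"dp": [0.3, 0.1, -1], "spin": 0}
    - {"dp": [0.1, 0.1, -1], "spin": 0}
    - {"dp": [0, 0, -0.8], "spin": 0}
    - {"dp": [0, 0, 0], "spin": 0}
    - {"dp": [0, 0, 0], "spin": 0}

```text
time_s: 3.18
tcp_pos: [604.3, 61.4, 110.8]
ee_rot: [-3.142, 0.002, 0.006]
force: [0.3, -0.7, 0.1]
finger_gap: 0.2
grip_force: 0.0
```

```bash
python3 - <<'E'
from h import *
s=snap('top');t=snap('side')
p=manip.sense(); print(p['tcp_pos'],p['force'])
o=np.zeros((600,800,3),np.uint8)
o[:,:400]=cv2.resize(s['color'][110:210,230:297,::-1],(400,600),interpolation=2)
o[:,400:]=cv2.resize(t['color'][150:270,260:340,::-1],(400,600),interpolation=2)
cv2.imwrite('pics/c3.png',o)
print(proj(s,p['tcp_pos']-[0,0,22]),proj(t,p['tcp_pos']-[0,0,22]))
E
```

```text
[606.66278696  61.28621998 114.45933964] [ 0.67115647 -0.34367057  0.59818188]
[266.  161.3] [284.8 187.9]
```

View pics/c3.png

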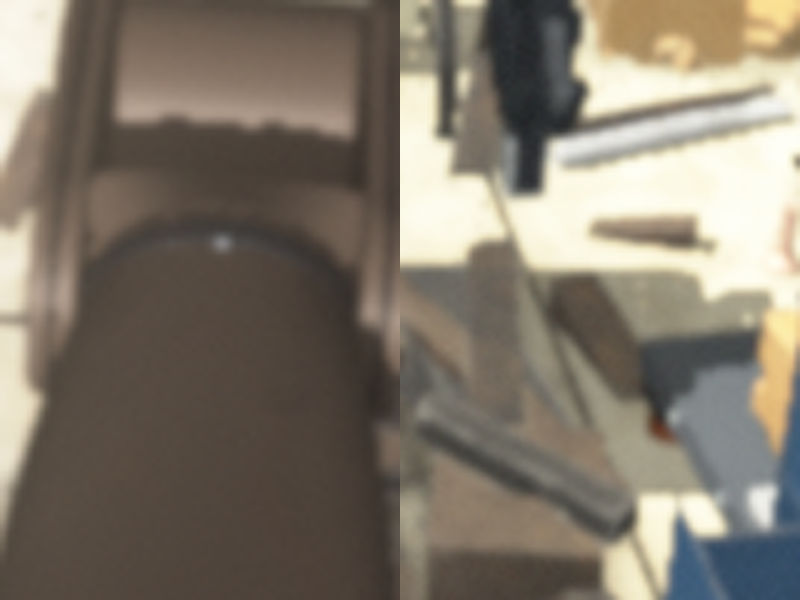

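```bash
python3 - <<'E'
from h import *
t=snap('side')
for c in [(470,245),(518,245),(470,400),(522,410),(640,520),(555,285),(600,275),(642,350),(640,395),(612,390)]:
    u,v=260+(c[0]-400)/5,150+c[1]/5; print(c,(u,v),ray(t,u,v,0),ray(t,u,v,24),ray(t,u,v,4))
E
```

```text
(470, 245) (274.0, 199.0) [602.7 156.8   0. ] [594.1 119.6  24. ] [601.3 150.6   4. ]
(518, 245) (283.6, 199.0) [629.8 153.6   0. ] [620.1 116.6  24. ] [628.2 147.4   4. ]
(470, 400) (274.0, 230.0) [574.2  13.7   0. ] [566.7 -17.7  24. ] [572.9   8.5   4. ]
(522, 410) (284.4, 232.0) [598.4   2.4   0. ] [589.9 -28.6  24. ] [597.   -2.8   4. ]
(640, 520) (308.0, 254.0) [634.4 -86.7   0. ] [ 624.5 -114.    24. ] [632.8 -91.2   4. ]
(555, 285) (291.0, 207.0) [641.2 110.9   0. ] [631.   75.6  24. ] [639.5 105.    4. ]
(600, 275) (300.0, 205.0) [668.4 117.7   0. ] [657.1  82.1  24. ] [666.5 111.8   4. ]
(642, 350) (308.4, 220.0) [672.2  45.2   0. ] [660.8  12.5  24. ] [670.3  39.8   4. ]
(640, 395) (308.0, 229.0) [660.5   7.2   0. ] [649.6 -23.9  24. ] [658.7   2.    4. ]
(612, 390) (302.4, 228.0) [647.5  13.    0. ] [637.1 -18.3  24. ] [645.8   7.8   4. ]
```

Side crop: the wedge's thick end is at side px (291–300,206), thin end at about (305,229), next to the orange pad at (312,235). The closed fingertip shows at (286,188), as the calibration predicts. The scrap bar in front of the wedge seems raised, so I'll come in from the thick end. A flat finger face set at about 5° will straighten the wedge as it pushes.

Call:
play_rows:
  deltas:
    - {"dp": [0.3, 0.4, 0], "spin": 0.2}
    - {"dp": [0.3, 0.5, 0], "spin": 0.2}
    - {"dp": [0.3, 0.5, 0], "spin": 0.2}
    - {"dp": [0.3, 0.5, 0], "spin": 0.2}
    - {"dp": [0.15, 0.2, -0.3], "spin": 0.03}
    - {"dp": [0, 0, -0.5], "spin": 0}
    - {"dp": [0, 0, -0.6], "spin": 0}
    - {"dp": [0, 0, -0.6], "spin": 0}
    - {"dp": [0, 0, -0.5], "spin": 0}
    - {"dp": [0, 0, -0.3], "spin": 0}
    - {"dp": [0, 0, 0], "spin": 0}
    - {"dp": [0, 0, 0], "spin": 0}
    - {"dp": [0, 0, 0], "spin": 0}

```text
time_s: 4.42
tcp_pos: [646.7, 124.6, 29.3]
ee_rot: [3.139, 0.134, 0.003]
force: [0.0, 0.0, 0.9]
finger_gap: 0.0
grip_force: 0.0
```

Call:
play_rows:
  deltas:
    - {"dp": [0.02, -0.3, 0], "spin": 0}
    - {"dp": [0.02, -0.3, 0], "spin": 0}
    - {"dp": [0.01, -0.1, 0], "spin": 0}
    - {"dp": [0.01, -0.1, 0], "spin": 0}
    - {"dp": [0.01, -0.1, 0], "spin": 0}
    - {"dp": [0.01, -0.1, 0], "spin": 0}
    - {"dp": [0.01, -0.1, 0], "spin": 0}
    - {"dp": [0.01, -0.1, 0], "spin": 0}
    - {"dp": [0.01, -0.1, 0], "spin": 0}
    - {"dp": [0.01, -0.1, 0], "spin": 0}

```text
time_s: 5.25
tcp_pos: [649.5, 82.7, 28.3]
ee_rot: [-3.139, -0.135, -0.0]
force: [0.4, 2.8, 3.3]
finger_gap: -0.2
grip_force: 1.1
```

```bash
cat > c.py <<'E'
from h import *
import sys
t=snap('side'); p=manip.sense(); print(p['tcp_pos'].round(1),p['force'].round(1))
cv2.imwrite('pics/'+sys.argv[1],cv2.resize(t['color'][185:255,270:340,::-1],(560,560),interpolation=2))
E
python3 c.py d1.png
```

```text
[649.6  82.1  28.3] [-0.4  1.   1.9]
```

View pics/d1.png

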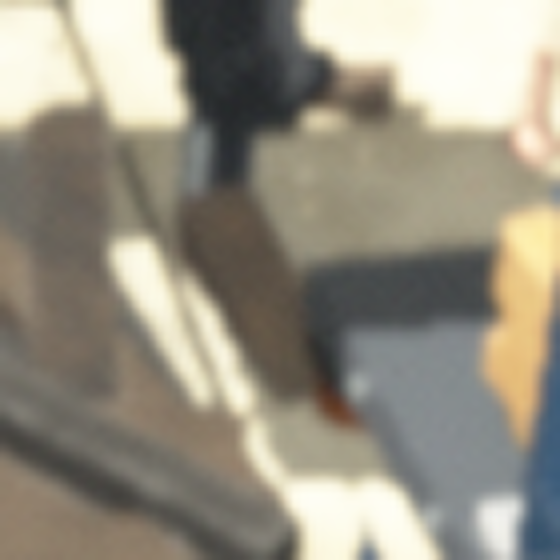

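```bash
python3 - <<'E'
from h import *
t=snap('side')
for c,z in [((180,230),24),((255,185),24),((280,395),0),((312,385),4),((322,395),7),((340,425),7),((345,425),12)]:
    print(c,z,ray(t,270+c[0]/8,185+c[1]/8,z))
for q in [(657,-30,7),(657,-18,7),(657,-30,12),(645,-30,10),(643,-17,56),(643,-17,50)]:
    u,v=proj(t,q); print(q,(u-270)*8,(v-185)*8)
E
```

```text
(180, 230) 24 [627.5  44.4  24. ]
(255, 185) 24 [658.2  66.9  24. ]
(280, 395) 0 [647.1 -13.5   0. ]
(312, 385) 4 [656.6 -14.9   4. ]
(322, 395) 7 [656.9 -24.    7. ]
(340, 425) 7 [658.3 -39.    7. ]
(345, 425) 12 [657.5 -45.4  12. ]
(657, -30, 7) 328.0 407.20000000000005
(657, -18, 7) 316.8000000000002 383.20000000000005
(657, -30, 12) 329.5999999999999 393.5999999999999
(645, -30, 10) 290.4000000000001 402.4000000000001
(643, -17, 56) 286.4000000000001 253.5999999999999
(643, -17, 50) 284.8000000000002 270.4000000000001
```

```bash
cat >> h.py <<'E'
def tri(s,a,t,b):
    A=[];B=[]
    for c,(u,v) in((s,a),(t,b)):
        d=rot(c)@np.linalg.solve(np.array(c['camera_matrix']),[u,v,1.]);d/=np.linalg.norm(d)
        P=np.eye(3)-np.outer(d,d);A.append(P);B.append(P@np.array(c['eye']))
    x=np.linalg.solve(sum(A),sum(B)); return x.round(1),[np.linalg.norm(P@x-b).round(1) for P,b in zip(A,B)]
E
python3 - <<'E'
from h import *
s=snap('top');t=snap('side')
print('corner tri',tri(s,(295.4,153.3),t,(309.3,218.7)))
for z in (50,56): print(ray(s,295.4,153.3,z),ray(t,309.3,218.7,z))
o=np.zeros((560,800,3),np.uint8)
o[:,:400]=cv2.resize(s['color'][135:170,280:305,::-1],(400,560),interpolation=2)
o[:,400:]=cv2.resize(t['color'][208:243,300:325,::-1],(400,560),interpolation=2)
cv2.imwrite('pics/d2.png',o)
E
```

```text
corner tri (array([647.1, -19.7,  50.4]), [np.float64(4.3), np.float64(4.3)])
[642.8 -19.1  50. ] [652.  -17.9  50. ]
[640.9 -18.5  56. ] [649.1 -26.1  56. ]
```

View pics/d2.png

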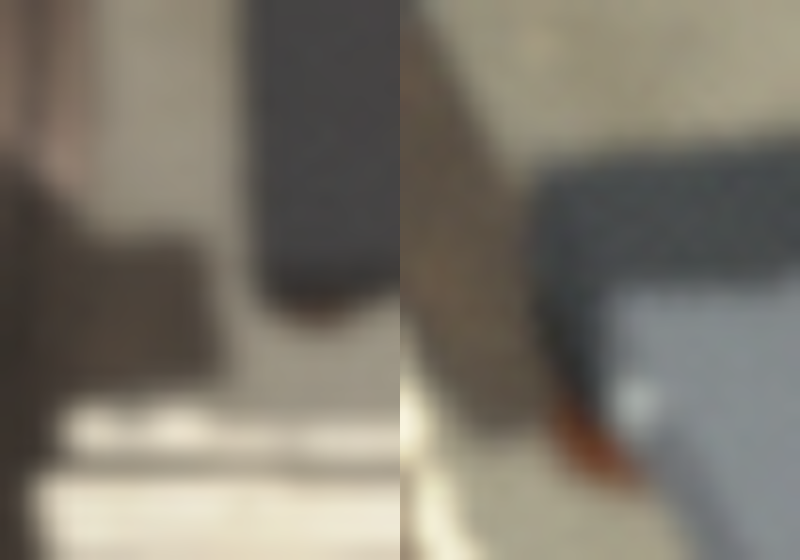

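```bash
python3 - <<'E'
from h import *
s=snap('top');t=snap('side')
for z in(10,16): print(z,'padfront top',ray(s,299.7,155.2,z),'side left ext',ray(t,309.4,233.6,z),'side bottom',ray(t,313.75,238.3,z))
print('thin top cam',ray(s,293.1,150,4),ray(s,293.4,158.5,0),'tip side',ray(t,300+75/16,208+437/16,0),ray(t,300+140/16,208+410/16,2))
E
```

```text
10 padfront top [649.9 -35.1  10. ] side left ext [654.3 -24.5  10. ] side bottom [659.7 -43.8  10. ]
16 padfront top [648.  -34.4  16. ] side left ext [651.6 -32.   16. ] side bottom [656.9 -51.2  16. ]
thin top cam [666.8 -17.    4. ] [642.9 -18.2   0. ] tip side [645.3 -17.1   0. ] [656.3 -14.2   2. ]
```

Call:
play_rows:
  deltas:
    - {"dp": [0.02, -0.08, 0], "spin": 0}
    - {"dp": [0.02, -0.08, 0], "spin": 0}
    - {"dp": [0.02, -0.08, 0], "spin": 0}
    - {"dp": [0.02, -0.08, 0], "spin": 0}
    - {"dp": [0.02, -0.08, 0], "spin": 0}
    - {"dp": [0.02, -0.08, 0], "spin": 0}

```text
time_s: 6.05
tcp_pos: [653.0, 68.2, 28.2]
ee_rot: [-3.139, -0.134, 0.0]
force: [-0.4, 0.5, -1.6]
finger_gap: 0.4
grip_force: 0.3
```

Call:
play_rows:
  deltas:
    - {"dp": [0.01, -0.06, 0], "spin": 0}
    - {"dp": [0.01, -0.06, 0], "spin": 0}

```text
time_s: 6.22
tcp_pos: [653.7, 64.6, 28.3]
ee_rot: [-3.139, -0.134, 0.0]
force: [-0.2, 0.5, 0.1]
finger_gap: 0.2
grip_force: 0.3
```

Call:
play_rows:
  deltas:
    - {"dp": [0.01, -0.06, 0], "spin": 0}
    - {"dp": [0.01, -0.06, 0], "spin": 0}

```text
time_s: 6.38
tcp_pos: [654.2, 61.1, 28.3]
ee_rot: [-3.139, -0.135, 0.0]
force: [0.1, 0.8, -1.1]
finger_gap: 0.0
grip_force: 0.3
```

Call:
play_rows:
  deltas:
    - {"dp": [0.01, -0.05, 0], "spin": 0}
    - {"dp": [0.01, -0.05, 0], "spin": 0}

```text
time_s: 6.55
tcp_pos: [654.8, 58.1, 28.3]
ee_rot: [-3.139, -0.135, 0.0]
force: [-0.6, -0.0, -0.3]
finger_gap: -0.0
grip_force: 0.3
```

Call:
play_rows:
  deltas:
    - {"dp": [0.01, -0.05, 0], "spin": 0}
    - {"dp": [0.01, -0.05, 0], "spin": 0}

```text
time_s: 6.72
tcp_pos: [655.5, 55.1, 28.3]
ee_rot: [-3.139, -0.135, 0.0]
force: [-1.5, 1.0, -0.7]
finger_gap: -0.1
grip_force: 0.4
```

Call:
play_rows:
  deltas:
    - {"dp": [0.0, -0.04, 0], "spin": 0}
    - {"dp": [0.0, -0.04, 0], "spin": 0}

```text
time_s: 6.88
tcp_pos: [655.3, 53.4, 28.3]
ee_rot: [-3.137, -0.133, 0.001]
force: [-1.3, 4.9, 0.6]
finger_gap: 0.0
grip_force: 2.4
```

Call:
play_rows:
  deltas:
    - {"dp": [0, -0.02, 0], "spin": 0}
    - {"dp": [0, 0, 0], "spin": 0}

```text
time_s: 7.05
tcp_pos: [655.2, 53.1, 28.3]
ee_rot: [-3.137, -0.134, 0.001]
force: [-0.7, 4.7, 0.1]
finger_gap: 0.1
grip_force: 2.4
```

```bash
python3 - <<'E'
from h import *
s=snap('top');t=snap('side'); p=manip.sense(); print(p['tcp_pos'].round(1),p['force'].round(1))
o=np.zeros((560,800,3),np.uint8)
o[:,:400]=cv2.resize(s['color'][135:170,280:305,::-1],(400,560),interpolation=2)
o[:,400:]=cv2.resize(t['color'][203:243,296:325,::-1],(400,560),interpolation=2)
cv2.imwrite('pics/d3.png',o)
E
```

```text
[655.2  53.1  28.3] [-0.5  5.4  1.1]
```

View pics/d3.png

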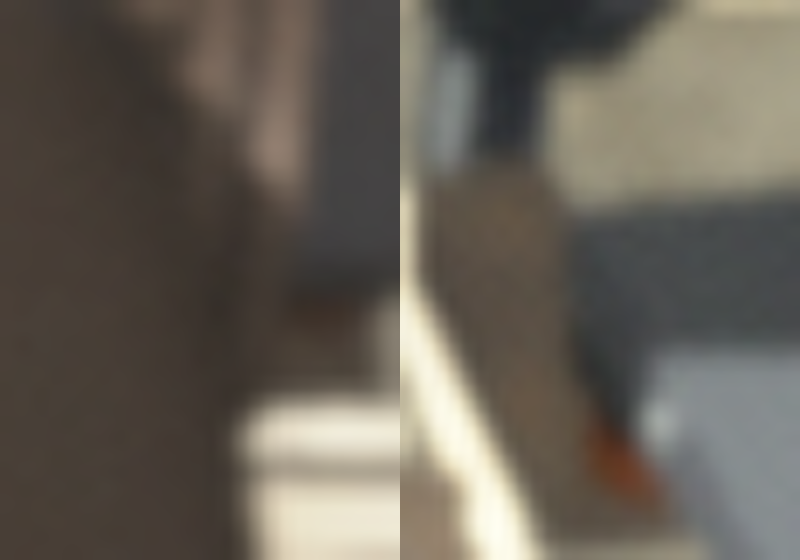

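The wedge's thin end now shows past the orange pad in both views: it reaches top px u≈303, and the pad sits on it at side px (312,237). The hearth corner has not moved. Next I back off and go press the corner.

Call:
play_rows:
  deltas:
    - {"dp": [0, 0.3, 0], "spin": 0}
    - {"dp": [0, 0.4, 0], "spin": 0}
    - {"dp": [0, 0, 0.5], "spin": 0}
    - {"dp": [0, 0, 0.8], "spin": 0}
    - {"dp": [0, 0, 0.9], "spin": 0}
    - {"dp": [0, 0, 0.8], "spin": 0}
    - {"dp": [0, -0.4, 0.3], "spin": 0}
    - {"dp": [0.1, -0.8, 0], "spin": 0}
    - {"dp": [0.1, -0.9, 0], "spin": 0}
    - {"dp": [0, -0.9, 0], "spin": 0}
    - {"dp": [0, -0.5, 0], "spin": 0}
    - {"dp": [0, -0.2, -0.2], "spin": 0}
    - {"dp": [0, 0, -0.4], "spin": 0}
    - {"dp": [0, 0, 0], "spin": 0}
    - {"dp": [0, 0, 0], "spin": 0}
    - {"dp": [0, 0, 0], "spin": 0}

```text
time_s: 8.48
tcp_pos: [661.0, -36.4, 108.4]
ee_rot: [-3.138, -0.137, 0.002]
force: [-0.5, 1.2, -1.1]
finger_gap: -0.2
grip_force: 0.0
```

Tip is at about z 86. I'll lower it to just above the tray (TCP about 81), then press in small steps.

Call:
play_rows:
  deltas:
    - {"dp": [0, 0, -0.3], "spin": 0}
    - {"dp": [0, 0, -0.3], "spin": 0}
    - {"dp": [0, 0, -0.2], "spin": 0}
    - {"dp": [0, 0, -0.1], "spin": 0}
    - {"dp": [0, 0, 0], "spin": 0}
    - {"dp": [0, 0, 0], "spin": 0}

```text
time_s: 8.98
tcp_pos: [661.3, -37.7, 81.8]
ee_rot: [-3.139, -0.135, 0.001]
force: [0.8, -0.2, 0.3]
finger_gap: 0.2
grip_force: 0.0
```

Call:
play_rows:
  deltas:
    - {"dp": [0, 0, -0.04], "spin": 0}
    - {"dp": [0, 0, -0.04], "spin": 0}
    - {"dp": [0, 0, 0], "spin": 0}

```text
time_s: 9.23
tcp_pos: [661.6, -37.9, 80.1]
ee_rot: [3.139, 0.134, 0.001]
force: [-0.3, -0.2, -0.4]
finger_gap: 0.3
grip_force: 0.0
```

Call:
play_rows:
  deltas:
    - {"dp": [0, 0, -0.04], "spin": 0}
    - {"dp": [0, 0, -0.03], "spin": 0}
    - {"dp": [0, 0, 0], "spin": 0}

```text
time_s: 9.48
tcp_pos: [661.6, -37.9, 78.1]
ee_rot: [3.139, 0.135, 0.001]
force: [-0.7, 0.0, 0.3]
finger_gap: -0.1
grip_force: 0.4
```

Call:
play_rows:
  deltas:
    - {"dp": [0, 0, -0.03], "spin": 0}
    - {"dp": [0, 0, 0], "spin": 0}
    - {"dp": [0, 0, 0], "spin": 0}

```text
time_s: 9.73
tcp_pos: [661.6, -37.8, 78.0]
ee_rot: [3.139, 0.135, 0.0]
force: [-2.0, 0.6, 4.5]
finger_gap: 0.3
grip_force: 2.7
```

Call:
play_rows:
  deltas:
    - {"dp": [0, 0, -0.03], "spin": 0}
    - {"dp": [0, 0, -0.02], "spin": 0}
    - {"dp": [0, 0, 0], "spin": 0}
    - {"dp": [0, 0, 0], "spin": 0}
    - {"dp": [0, 0, 0], "spin": 0}

```text
time_s: 10.15
tcp_pos: [661.6, -37.8, 77.8]
ee_rot: [3.139, 0.135, -0.001]
force: [-5.4, 0.4, 10.8]
finger_gap: -0.2
grip_force: 5.3
```

Call:
play_rows:
  deltas:
    - {"dp": [0, 0, 0], "spin": 0}
    - {"dp": [0, 0, 0], "spin": 0}
    - {"dp": [0, 0, 0], "spin": 0}
    - {"dp": [0, 0, 0], "spin": 0}
    - {"dp": [0, 0, 0], "spin": 0}
    - {"dp": [0, 0, 0], "spin": 0}

```text
time_s: 10.65
tcp_pos: [661.6, -37.8, 77.9]
ee_rot: [3.139, 0.135, -0.001]
force: [-5.4, 0.8, 10.6]
finger_gap: 0.2
grip_force: 5.3
```

Call:
play_rows:
  deltas:
    - {"dp": [-0.03, 0, -0.01], "spin": 0}
    - {"dp": [0, 0, 0], "spin": 0}
    - {"dp": [0, 0, 0], "spin": 0}
    - {"dp": [0, 0, 0], "spin": 0}
    - {"dp": [0, 0, 0], "spin": 0}
    - {"dp": [0, 0, 0], "spin": 0}
    - {"dp": [0, 0, 0], "spin": 0}

```text
time_s: 11.23
tcp_pos: [661.6, -37.9, 77.8]
ee_rot: [3.138, 0.135, 0.003]
force: [-3.1, 0.5, 10.3]
finger_gap: -0.1
grip_force: 5.0
```

```bash
python3 - <<'E'
from h import *
s=snap('top');t=snap('side'); p=manip.sense(); print(p['tcp_pos'].round(1),p['force'].round(1))
o=np.zeros((560,800,3),np.uint8)
o[:,:400]=cv2.resize(s['color'][100:170,235:285,::-1],(400,560),interpolation=2)
o[:,400:]=cv2.resize(t['color'][185:255,290:340,::-1],(400,560),interpolation=2)
cv2.imwrite('pics/d4.png',o)
E
```

```text
[661.6 -37.8  77.9] [-3.5  0.1 10.8]
```

View pics/d4.png

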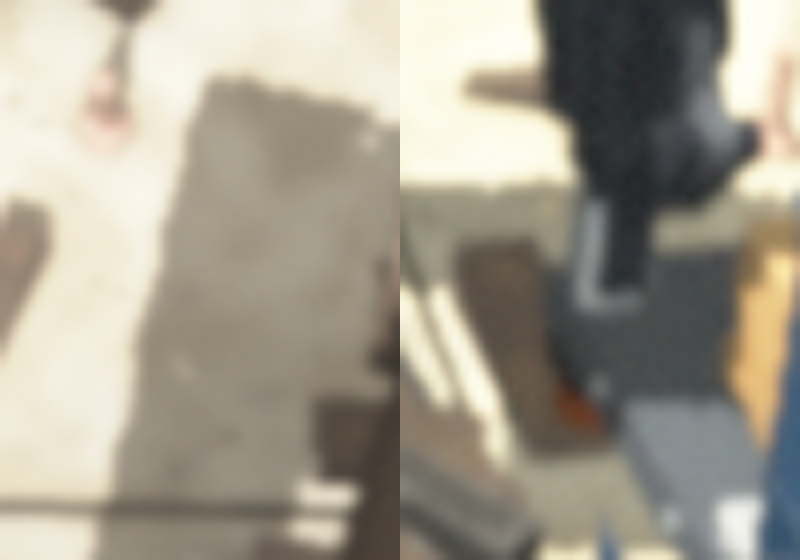

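The picture shows the wedge flat with its thin end past the orange pad (side px ≈(312,236)). The fingers are on the tray corner, clear of the wedge, and the rivet is standing where it was (top px (248,115)). The force holds at about 10.8 N with no sinking, so I'm handing in.

```bash
python3 -c "
from cell import ticket
print(ticket.hand_in())"
```

```text
the job is handed in; nothing more can be done
None
```

I handed the job in with the wedge seated under the seized foot and the fingers pressing the tray corner at about 11 N, off the wedge; the corner did not sink under the press. No verdict came back from the hand-in.

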